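Hold a drilled plate over its locating pins

TASK

Slide the vise's jaw (red finger grip) well back off the drilled aluminium plate and leave it open, then lift the plate out by its rib and carry it over the row of dropper bottles, above their caps, without knocking or shifting them or the timer. Finish holding the plate still and level about 1 cm above the tips of the fixture's two brass pins, with each pin squarely under one of the two holes (either way round), so that I can check the fit before it goes on: never touch the fixture, and do not set the plate down or let go at the end.

Things in the scene. Friction and masses are not known exactly. Their poses are not given: they have to be found in the camera images.
- vise: Small blue vise fixed to the desk, 142 x 66 mm, from x = -49 to +93 mm; fixed jaw top 32 mm above the desk. Origin on the desk below the middle of the plate's seat; z up; x points from the fixed jaw to the sliding jaw, which opens toward +x. The plate lies on steel ways 22 mm above the desk. Vise and fixture may stand either way round, left and right of the bottles.
- vise_jaw (a joint): Travel of the sliding jaw in m: 0 = shut on the plate, 0.040 = fully open; starts within 4 mm of shut. Stays where left; friction about 2.5 N. Shut, its lip overhangs the plate's edge by 7.5 mm, 1 mm above the plate's base, so the plate cannot be lifted. Jaw 62 mm wide (y), its top 43 mm above the desk.
- jaw_grip (a point): Middle of the top of the red finger grip that stands on the sliding jaw, 82.5 mm above the desk. The grip is an upright block 14 mm (along the vise's x) x 24 mm (vise's y), standing 40 mm above the jaw's top.
- plate: Loose aluminium plate, base 60 (x) x 100 (y) x 10 mm, about 0.22 kg. On its middle stands a lifting rib 34 mm (x) x 24 mm (y), 30 mm high (40 mm over all). Two 16 mm through holes at y = +35 and -35 mm. Origin at the centre of the underside, z up. Starts in the vise, axes along the vise's, up to 10 mm off-centre along y. Same after a half turn.
- hole_a (a point): Centre of one hole of the plate, at its underside (plate x = 0, y = +35 mm).
- hole_b (a point): Centre of the other hole, at the underside (plate x = 0, y = -35 mm).
- fixture: Locating fixture fixed to the desk: dark steel base 70 (x) x 116 (y) x 14 mm with two upright brass pins 8 mm in diameter at y = +35 and -35 mm, tips 46 mm above the desk. Origin at the centre of the underside, z up.
- pin_a (a point): Centre of the tip of the fixture's pin at its y = +35 mm.
- pin_b (a point): Centre of the tip of the fixture's pin at its y = -35 mm.
- stain_red: Red-capped brown glass dropper bottle, 33 mm diameter, 87 mm high, loose; one of three standing in a row between the vise and the fixture. Origin at the centre of its underside, z up.
- stain_violet: Black-capped brown glass dropper bottle, 33 mm diameter, 87 mm high, loose; one of three standing in a row between the vise and the fixture. Origin at the centre of its underside, z up.
- stain_iodine: White-capped brown glass dropper bottle, 33 mm diameter, 87 mm high, loose; one of three standing in a row between the vise and the fixture. Origin at the centre of its underside, z up.
- timer: White laboratory timer, 66 x 62 x 20 mm, loose, lying near the robot; not to be disturbed. Origin at the centre of its underside.

How it is judged:
By the outcome, as a careful person would: the job done as asked, in the order asked, and still so for the second after the job is handed in, while the arm keeps its last pose, push and grip.
It also fails if it takes over 45 s, if anything falls off the work surface, if the arm or the gripper's body presses on something with over 40 N, if the wrist force passes 120 N, or if a joint passes its speed limit or range.

ROBOT

A 6-joint arm with a two-finger parallel gripper is mounted at the origin on a cart in front of the work surface, level with it; the furniture and walls round the work are solid. World frame = base frame: x ahead of the robot, y to its left, z up, the work surface at z = 0. Lengths are in mm, angles in rad, forces in N, time in s.
With the tool pointing down it reaches from about 350 to 775 mm from the base axis. Payload 5.5 kg.
Tool frame: the origin (TCP) lies at the very end of the fingers, on their centre line; the grasp point (between the pads) lies r.grip_depth behind it (r.grip_depth is the distance from the TCP to the grasp point, in mm); z points along the fingers, y is the line along which they close (so a half turn about z gives the same grasp; the last joint's range is limited). The gripper opens to 85 mm and grips with 20 to 120 N. Pads are 22 mm wide; open, the fingers measure 114 mm over their backs; the gripper's body (76 mm by 85 mm) begins 54 mm behind the grasp point. The pads swing forward as they close: fully open they stand 13 mm farther back than shut.
Start: joints at [-1.392, 0.313, 0.046, 1.304, 0, 1.431], TCP at [180.217, -546.074, 199.623] pointing down, gripper open.
Joint ranges: [-2.76, 2.76], [-0.86, 1.69], [-1.03, 1.26], [-2.2, 2.34], [-1.47, 1.5], [-3.14, 3.14]. Speed limits (rad/s): [2.57, 2.57, 3.14, 3.14, 3.14, 3.14].

INTERFACE

Orientations are given as a 3x3 rotation matrix whose columns are the frame's x, y, z axes.
In Python, from plant import r gives the robot as it stands.
- The arm moves only by the tool advance, called after "Call:" as name(argument=value, ...) on one line, values as JSON. Schema: {"type":"object","properties":{"segments":{"type":"array","items":{"type":"array","items":{"type":"array","items":{"type":"number"},"minItems":4,"maxItems":4},"minItems":1,"maxItems":20},"minItems":1,"maxItems":1},"aperture":{"type":"number"},"force":{"type":"number"},"only":{"type":"string"},"quiet":{"type":"boolean"},"lines":{"type":"string"}},"required":["segments"],"additionalProperties":false}. segments is a list that holds a single list of rows (three levels of brackets), with 1 to 20 rows, each of 4 numbers: dx, dy, dz in mm, then a turn about the tool's z in rad; each row shifts and turns the commanded pose from where the row before left it, along the tool's axes as they then stand; what a row does not reach is not made up. A row lasts 1/12 s, in which the tool goes at most 41.7 mm and 0.125 rad, less where a joint would pass 70% of its speed; a pose out of reach is approached as far as the arm can. aperture is the finger opening in mm, set as the call begins (left out keeps the last). The fingers move at their own pace and stop on an object; force is the grip in N (left out, the last holds). Time passes only in rows, so rows that do not move let the fingers close. The tool returns the time, the measured TCP pose, the force, the opening and the grip force at its end. only (a regular expression) keeps the lines of the reply that match it, lines (a string "A,B") keeps lines A to B, and quiet returns only ok. Input that does not fit is refused with a message, and nothing moves.
- r.state(): the state, without advancing time (a new reading comes with each control period).
- r.read_camera(name): name is "side" or "top"; returns the picture (384x512x3 uint8, red, green, blue); there is no depth.
- r.get_calibration(name): a dict with "vertical_fov" (degrees; the focal length in pixels is half the picture's height over the tangent of half this angle, whatever the lens; pixels are square), "cx", "cy" (the principal point, pixels), "pose" (4x4, takes a point from camera to world coordinates). Camera axes: x right, y up, looking along -z (the intrinsics and any distortion apply to the point x, -y, -z); pixel columns grow to the right and rows downward; lengths in mm; the calibration is good to about 2 mm. A picture is of the moment at which its call begins. get_calibration takes no time and is no camera call.
- r.job_done(): hands the job in; it is judged then, once.
The state is a dict: "time_s": time; "joints": joint angles; "qvel": joint speeds; "joint_efforts": joint torques, N m; "position": TCP position; "eef_rot": TCP orientation; "contact_force": force on the tool from outside, world axes, zero at the start; "wrist_torque": the same for the moment, N m; "grip_width": finger opening in mm; "grasp_force": force on a finger pad.
Only numpy, scipy, OpenCV 4.12 (cv2) and the standard library are available. Lean on these libraries where they do the work, as an engineer would, in place of code of your own. Each camera call takes 0.05 s, during which the arm holds its last target. There are 200 camera calls.

## Working session

There is one attempt and no reset: what is moved stays moved. The work goes in short steps, Python scripts to look and compute and a tool call to move; the robot and the scene stay as the last step left them, time stands still between calls to the robot, and variables do not carry over. Pictures are saved under pics/ and viewed, at most 10 in all, crops included, and the job is handed in when it is done.

```bash
ls; mkdir -p pics
```

Run:
```python
from plant import r
import cv2,numpy as np
for n in("top","side"):
    cv2.imwrite(f"pics/{n}0.png",cv2.cvtColor(r.read_camera(n),cv2.COLOR_RGB2BGR)); print(n,r.get_calibration(n))
s=r.state();print(s["position"],s["eef_rot"],s["grip_width"],r.grip_depth,s["time_s"])
```

```text
pics
plant.py
top {'vertical_fov': 43.509952247477855, 'cx': 254.73484210123047, 'cy': 193.9588023988209, 'pose': array([[ 8.10717674e-03,  9.90949301e-01, -1.33991629e-01,
         4.06676519e+02],
       [-9.99920879e-01,  9.32253995e-03,  8.44552130e-03,
         2.16268335e+01],
       [ 9.61822574e-03,  1.33912558e-01,  9.90946475e-01,
         1.01461993e+03],
       [ 0.00000000e+00,  0.00000000e+00,  0.00000000e+00,
         1.00000000e+00]])}
side {'vertical_fov': 49.37389261315243, 'cx': 255.07750459637313, 'cy': 193.80761966918797, 'pose': array([[-8.13766308e-01,  2.81424913e-01, -5.08511960e-01,
         1.14064796e+02],
       [-5.80849453e-01, -3.63764639e-01,  7.28209585e-01,
         6.43288596e+02],
       [ 1.99576495e-02,  8.87961320e-01,  4.59484914e-01,
         4.88147498e+02],
       [ 0.00000000e+00,  0.00000000e+00,  0.00000000e+00,
         1.00000000e+00]])}
[ 180.13829157 -545.51456192  198.79143889] [[ 9.49599930e-01  3.13464337e-01 -2.88848172e-04]
 [ 3.13464380e-01 -9.49598555e-01  1.63285575e-03]
 [ 2.37552239e-04 -1.64110332e-03 -9.99998625e-01]] 85.57390661121322 18.700000000000003 0.1
```

View pics/top0.png

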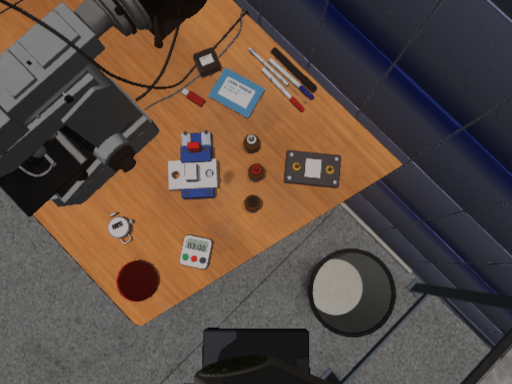

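View pics/side0.png

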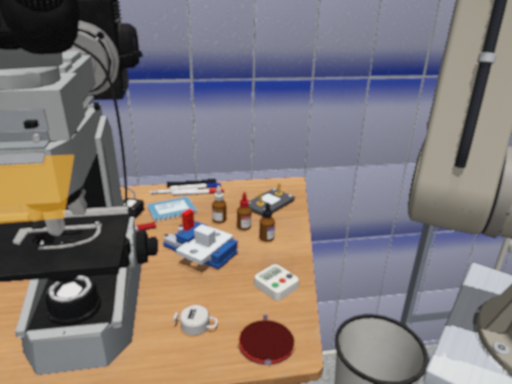

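The top view shows the vise at about (197,165), with its red grip at (194,146) and the jaw opening away from the robot. The plate's rib is at (192,172) and the bottles at (252,143), (257,172) and (253,203). The fixture is at (313,169) with pins near (296,166) and (330,170). The timer is at (196,252), and the microscope stands to the left of the vise.

Create h.py:
```python
from plant import r
import cv2,numpy as np
def cal(n):
    c=r.get_calibration(n);return c,192/np.tan(np.radians(c["vertical_fov"]/2))
def ray(n,u,v):
    c,f=cal(n);P=c["pose"];d=P[:3,:3]@np.array([(u-c["cx"])/f,-(v-c["cy"])/f,-1]);return P[:3,3],d
def onz(n,u,v,z):
    o,d=ray(n,u,v);return o+d*(z-o[2])/d[2]
def proj(n,p):
    c,f=cal(n);P=c["pose"];q=P[:3,:3].T@(np.array(p)-P[:3,3]);return c["cx"]-f*q[0]/q[2],c["cy"]+f*q[1]/q[2]
def tri(a,b):
    (o1,d1),(o2,d2)=ray("top",*a),ray("side",*b)
    s,t=np.linalg.lstsq(np.c_[d1,-d2],o2-o1,rcond=None)[0];p,q=o1+s*d1,o2+t*d2
    return (p+q)/2,np.linalg.norm(p-q)
def blobs(m,amin=15):
    n,l,s,c=cv2.connectedComponentsWithStats(m.astype(np.uint8))
    return [(c[i].round(1),s[i].tolist()) for i in range(1,n) if s[i][4]>=amin]
```

Run:
```python
import cv2
t=cv2.imread("pics/top0.png");s=cv2.imread("pics/side0.png")
cv2.imwrite("pics/c1.png",cv2.resize(t[120:220,155:355],None,fx=4,fy=4,interpolation=cv2.INTER_CUBIC))
cv2.imwrite("pics/c2.png",cv2.resize(s[170:300,150:310],None,fx=4.5,fy=4.5,interpolation=cv2.INTER_CUBIC))
```

```text
(no output)
```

View pics/c1.png

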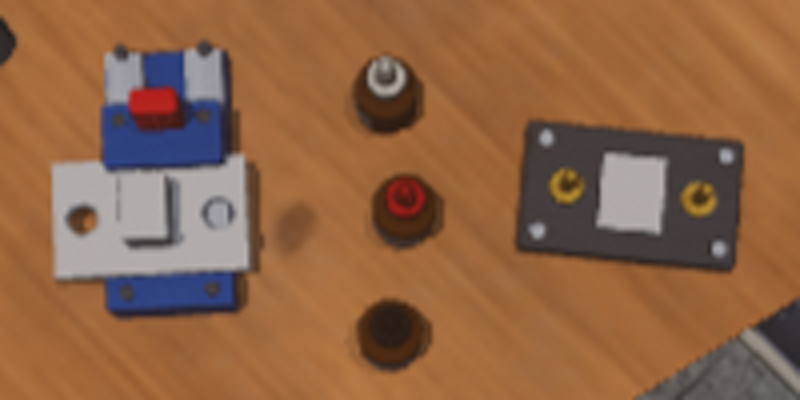

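View pics/c2.png

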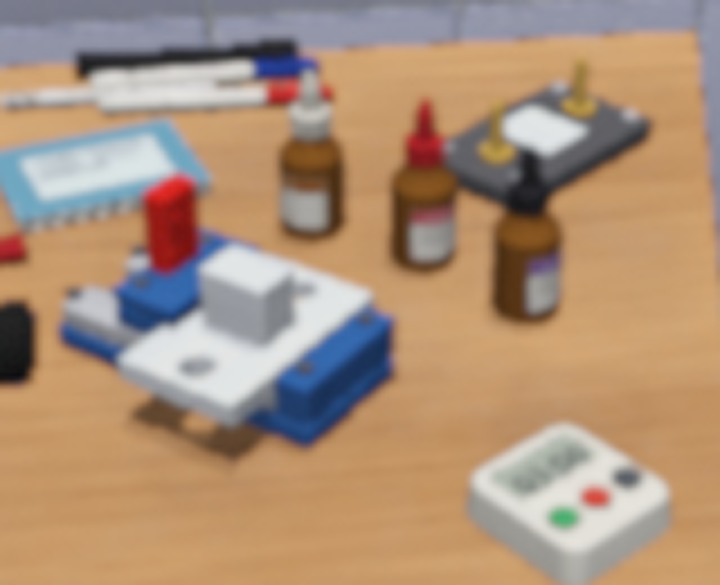

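The crops show the plate's holes at top px (175.5,175) and (209.5,173.3), with the rib between them. The red grip's top is near (193.5,144). In the side view the pin tips are at about (261,194) and (279,184). The plate and fixture are yawed a few degrees in opposite senses.

Run:
```python
from h import *
t=cv2.cvtColor(cv2.imread("pics/top0.png"),cv2.COLOR_BGR2RGB).astype(int);s=cv2.cvtColor(cv2.imread("pics/side0.png"),cv2.COLOR_BGR2RGB).astype(int)
def red(a):return (a[...,0]>130)&(a[...,1]<70)&(a[...,2]<70)
print("red top",[b for b in blobs(red(t)) if 120<b[0][1]<220 and 160<b[0][0]<300]);print("red side",[b for b in blobs(red(s)) if 150<b[0][1]<300])
# plate mask
m=((t.min(2)>120)&(np.ptp(t,2)<40)).astype(np.uint8)
n,l,st,c=cv2.connectedComponentsWithStats(m)
for i in range(1,n):
    if st[i][4]>150 and 150<c[i][0]<340 and 120<c[i][1]<220:
        cn=max(cv2.findContours((l==i).astype(np.uint8),0,1)[0],key=cv2.contourArea);R=cv2.minAreaRect(cn);print("white",st[i],R,[onz("top",*p,32)[:2].round(1).tolist() for p in cv2.boxPoints(R)])
d=((t.max(2)<100)&(np.ptp(t,2)<25)).astype(np.uint8);d[:,:270]=0;d[:140]=0;d[195:]=0;d[:,350:]=0
cn=max(cv2.findContours(d,0,1)[0],key=cv2.contourArea);R=cv2.minAreaRect(cn)
b=np.array([onz("top",*p,14)[:2] for p in cv2.boxPoints(R)]);print("fix",R,b.round(1),b.mean(0),np.linalg.norm(np.diff(b,axis=0),axis=1))
H=[onz("top",175.5,175,32),onz("top",209.5,173.25,32)];print("holes",H,np.linalg.norm(H[0]-H[1]))
c2=lambda x,y:(150+x/4.5,170+y/4.5)
for a,bb in(((155+569/4,120+183/4),c2(500,105)),((155+700/4,120+197/4),c2(581,65))):
    print("pin",tri(a,bb),onz("side",*bb,46),onz("top",*a,14))
print("rib",[onz("top",155+x/4,120+y/4,62).round(1).tolist() for x,y in((119,176),(166,172),(169,242),(124,245))])
for nm,x,y in(("w",385,75),("r",404,192),("k",390,325)):print(nm,onz("top",155+x/4,120+y/4,80).round(0))
print("grip",tri((155+155/4,120+95/4),c2(172,188)), onz("top",155+155/4,120+95/4,82))
```

```text
red top [(array([192.9, 144.6]), [187, 142, 12, 6, 65])]
red side [(array([243.9, 200. ]), [241, 194, 7, 11, 47]), (array([186.7, 218.6]), [182, 210, 12, 20, 137]), (array([146.3, 225.7]), [138, 223, 17, 6, 63])]
white [ 168  159   49   31 1160] ((192.12669372558594, 173.66064453125), (28.729352951049805, 48.13593292236328), 87.27368927001953) [[608.0, 195.2], [613.9, 95.5], [553.6, 91.5], [547.9, 190.4]]
white [304 158  18  20 289] ((312.5163879394531, 167.81968688964844), (15.662683486938477, 18.74089813232422), 5.19442892074585) [[577.1, -88.3], [616.6, -92.1], [613.9, -124.6], [574.5, -120.7]]
fix ((312.4257507324219, 168.74256896972656), (54.130027770996094, 31.841190338134766), 5.710592269897461) [[ 568.2  -48.2]
 [ 636.5  -54.9]
 [ 626.  -169.4]
 [ 557.8 -161.7]] [ 597.12525475 -108.5533181 ] [ 68.60988118 115.01925157  68.59544911]
holes [array([577.57518017, 177.48541116,  32.        ]), array([581.93996257, 107.29073107,  32.        ])] 70.33025265776566
pin (array([597.53760386, -73.62264821,  42.46364042]), np.float64(0.07696460508065582)) [593.73898876 -67.92225213  46.        ] [603.09097987 -76.43092626  14.        ]
pin (array([ 591.04696253, -141.22388072,   41.32321677]), np.float64(0.0551607036858652)) [ 586.02826112 -133.02171311   46.        ] [ 596.24794874 -145.78229901   14.        ]
rib [[595.0, 154.8, 62.0], [597.3, 131.3, 62.0], [561.6, 128.9, 62.0], [559.9, 151.4, 62.0]]
w [644.  21.  80.]
r [585.  12.  80.]
k [519.  18.  80.]
grip (array([631.50764171, 134.66219712,  76.5066358 ]), np.float64(4.438918178185865)) [632.03990283 135.34092458  82.        ]
```

Run:
```python
from h import *
for z in(0,50,100,200,300):
    p=onz("top",158,130,z);print(z,p.round(0),np.round(proj("side",p)))
print("knob",tri((122,160),(148,245)))
```

```text
0 [681. 223.   0.] [139. 256.]
50 [668. 213.  50.] [145. 234.]
100 [654. 203. 100.] [151. 211.]
200 [627. 184. 200.] [165. 162.]
300 [600. 164. 300.] [181. 106.]
knob (array([593.76308849, 271.56822347,  88.3846938 ]), np.float64(6.861131288336553))
```

Call:
advance(segments=[[[0,0,0,-0.125],[0,0,0,-0.125],[0,0,0,-0.125],[0,0,0,-0.125],[0,0,0,-0.125],[0,0,0,-0.125],[0,0,0,-0.125],[0,0,0,-0.125],[0,0,0,-0.125],[0,0,0,-0.125],[0,0,0,-0.125],[0,0,0,-0.125],[0,0,0,-0.125],[0,0,0,-0.125],[0,0,0,-0.125],[0,0,0,-0.125],[0,0,0,-0.125],[0,0,0,-0.125],[0,0,0,-0.125],[0,0,0,-0.125]]], aperture=50)

```text
time_s: 1.77
position: [180.1, -545.7, 199.1]
eef_rot: [[-0.95, 0.311, -0.0], [0.311, 0.95, 0.001], [0.001, 0.001, -1.0]]
contact_force: [0.9, -0.4, 0.2]
grip_width: 50.2
grasp_force: 0.0
```

Call:
advance(segments=[[[0,0,0,-0.125],[0,0,0,-0.125],[0,0,0,-0.125],[0,0,0,0]]])

```text
time_s: 2.1
position: [180.1, -545.7, 199.1]
eef_rot: [[-0.998, -0.055, -0.0], [-0.055, 0.998, 0.001], [0.0, 0.001, -1.0]]
contact_force: [1.7, 0.0, -0.5]
grip_width: 50.0
grasp_force: 0.0
```

```bash
python3 -c "
from h import *
s=r.state();print(s['position'],s['eef_rot'],s['joints'])
print(s['eef_rot'].T@(np.array([632,135.3,160])-s['position']))"
```

```text
[ 180.14196166 -545.7215442   199.08829601] [[-9.98472497e-01 -5.52506744e-02 -1.86673703e-04]
 [-5.52508336e-02  9.98472009e-01  9.96232128e-04]
 [ 1.31345970e-04  1.00502426e-03 -9.99999486e-01]] [-1.39161641e+00  3.13654496e-01  4.54254856e-02  1.30358087e+00
 -6.13392909e-06 -1.44689532e+00]
[-488.79996614  654.97620344   39.68238146]
```

Call:
advance(segments=[[[-24,32,0,0],[-24,32,0,0],[-24,32,0,0],[-24,32,0,0],[-24,32,0,0],[-24,32,0,0],[-24,32,0,0],[-24,32,0,0],[-24,32,0,0],[-24,32,0,0],[-24,32,0,0],[-24,32,0,0],[-24,32,0,0],[-24,32,0,0],[-24,32,0,0],[-24,32,0,0],[-24,32,0,0],[-24,32,0,0],[-24,32,0,0],[0,0,0,0]]])

```text
time_s: 3.77
position: [606.5, 90.5, 197.9]
eef_rot: [[-0.999, -0.054, 0.0], [-0.054, 0.999, 0.002], [-0.001, 0.002, -1.0]]
contact_force: [-0.6, -0.7, -0.5]
grip_width: 49.6
grasp_force: 0.0
```

```bash
python3 -c "
from h import *
s=r.state();print(s['position'],s['joints'])
print(s['eef_rot'].T@(np.array([632,135.3,52])-s['position']))
for n in('top','side'):cv2.imwrite(f'pics/{n}1.png',cv2.cvtColor(r.read_camera(n),cv2.COLOR_RGB2BGR))
t=cv2.imread('pics/top1.png');s=cv2.imread('pics/side1.png')
cv2.imwrite('pics/j1.png',np.hstack([cv2.resize(t[90:240,130:330],(400,300)),cv2.resize(s[100:300,100:360],(390,300))]))"
```

```text
[606.53295954  90.54164477 197.91504123] [ 0.01622964  0.38899982  0.15066605  1.33198884  0.00206791 -0.03812578]
[-27.78051045  43.00965597 146.01880872]
```

View pics/j1.png

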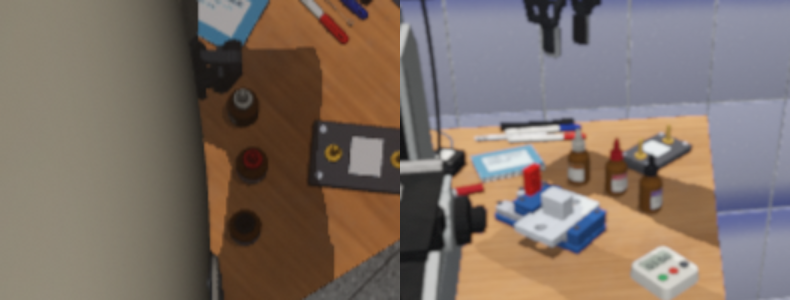

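The side crop shows the gripper above and clear of everything, and the vise and bottles unmoved. The arm hides the vise in the top view.

Call:
advance(segments=[[[-14,21.5,0,0],[-14,21.5,0,0],[0,0,30,0],[0,0,30,0],[0,0,25,0],[0,0,15,0],[0,0,0,0]]], aperture=50)

```text
time_s: 4.45
position: [625.9, 127.4, 95.4]
eef_rot: [[-0.999, -0.048, -0.008], [-0.048, 0.999, -0.001], [0.008, -0.001, -1.0]]
contact_force: [-1.2, -0.8, -0.4]
grip_width: 50.2
grasp_force: 0.0
```

```bash
python3 -c "
from h import *
s=r.state();print(s['position'])
print(s['eef_rot'].T@(np.array([632,135.3,52])-s['position']), proj('side',s['position']),proj('side',[632,135.3,82.5]))
cv2.imwrite('pics/side2.png',cv2.cvtColor(r.read_camera('side'),cv2.COLOR_RGB2BGR))
s=cv2.imread('pics/side2.png')
cv2.imwrite('pics/j2.png',cv2.resize(s[150:280,120:300],None,fx=4,fy=4))"
```

```text
[625.87050498 127.36590814  95.43396713]
[-6.84929754  7.65661786 43.37618413] (np.float64(191.3018769314629), np.float64(202.5077655570047)) (np.float64(186.5356227107855), np.float64(208.91696457243793))
```

View pics/j2.png

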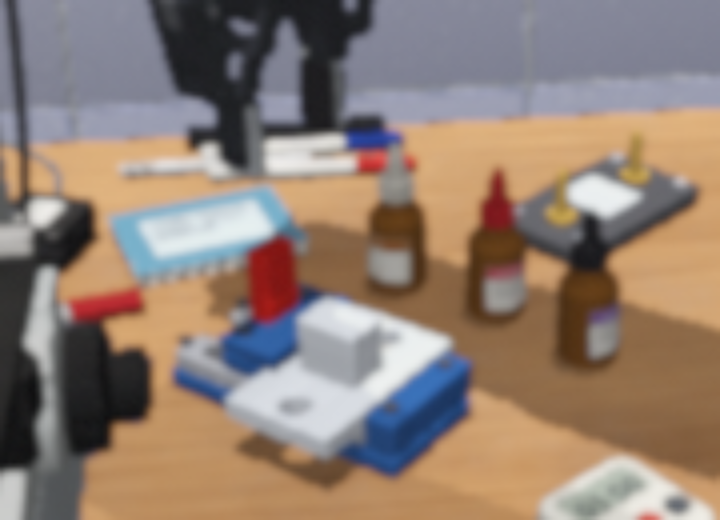

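The fingertips straddle the column of the red grip and sit above it, matching the projected TCP. The remaining offset is about (-7, 7.7, 43).

Call:
advance(segments=[[[-6,7,0,0],[0,0,0,0],[0,0,0,0],[0,0,0,0]]])

```text
time_s: 4.83
position: [636.2, 136.7, 101.1]
eef_rot: [[-0.999, -0.052, 0.002], [-0.052, 0.999, 0.0], [-0.002, -0.0, -1.0]]
contact_force: [0.2, 0.8, 0.6]
grip_width: 50.0
grasp_force: 0.0
```

```bash
python3 -c "
from h import *
s=r.state();print(s['position'],s['contact_force'],s['eef_rot'].T@(np.array([632,135.3,52])-s['position']))"
```

```text
[636.22982376 136.67558728 101.07645216] [0.22287803 0.7692576  0.55114229] [ 4.41754915 -1.14991535 49.06571879]
```

Call:
advance(segments=[[[4,-1,0,0],[0,0,20,0],[0,0,20,0],[0,0,9,0],[0,0,0,0],[0,0,0,0],[0,0,0,0]]], aperture=50)

```text
time_s: 5.42
position: [631.9, 135.5, 51.7]
eef_rot: [[-0.999, -0.052, 0.001], [-0.052, 0.999, 0.0], [-0.001, -0.0, -1.0]]
contact_force: [1.4, 0.4, -0.1]
grip_width: 50.1
grasp_force: 0.0
```

Call:
advance(segments=[[[0,0,0,0],[0,0,0,0],[0,0,0,0],[0,0,0,0],[0,0,0,0],[0,0,0,0]]], aperture=10, force=40)

```text
time_s: 5.92
position: [631.7, 135.4, 51.2]
eef_rot: [[-0.999, -0.052, 0.001], [-0.052, 0.999, 0.0], [-0.001, -0.0, -1.0]]
contact_force: [-0.8, 0.6, 3.2]
grip_width: 10.4
grasp_force: 1.5
```

```bash
python3 -c "
from h import *
s=r.state();print(s['position'],s['contact_force'],s['time_s'])"
```

```text
[631.68724403 135.43649459  51.18008324] [-0.7950942   0.60042426  3.2080181 ] 5.9167
```

```bash
python3 -c "
from h import *
cv2.imwrite('pics/side3.png',cv2.cvtColor(r.read_camera('side'),cv2.COLOR_RGB2BGR))
s=cv2.imread('pics/side3.png')
cv2.imwrite('pics/j3.png',cv2.resize(s[150:280,120:300],None,fx=4,fy=4))
S=r.state();print(proj('side',S['position']))"
```

```text
(np.float64(187.46429359064024), np.float64(222.65942400774153))
```

View pics/j3.png

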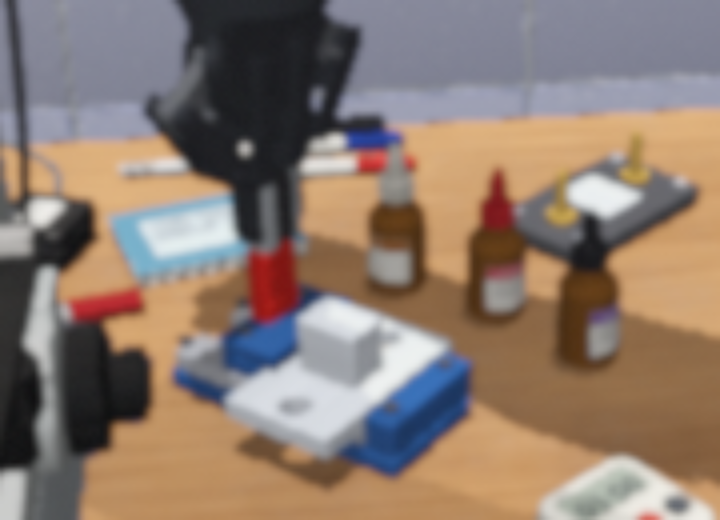

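The fingers closed to 10 mm without gripping anything. The red block hides their tips, so I'm comparing expected and observed tip pixels.

Run:
```python
from h import *
R=np.array([[-0.999,-0.048,-0.008],[-0.048,.999,-.001],[.008,-.001,-1]]);p=np.array([625.9,127.4,95.4])
for k in(25,-25):
  for b in(0,10,20): 
    u,v=proj("side",p+R@[0,k,-b]);print("open",k,b,round((u-120)*4),round((v-150)*4))
g=np.array([632,135.3,0])
for dz in(43,82.5):
  for dx in(-7,7):
    for dy in(-12,12):
      q=g+[dx-.05*dy,dy+.05*dx,dz];u,v=proj("side",q);print("blk",dz,dx,dy,round((u-120)*4),round((v-150)*4))
print("side blob at z=82.5",onz("side",188.2,211.8,82.5))
s=cv2.imread("pics/side3.png").astype(int);m=(s[...,2]>110)&(s[...,1]<60)&(s[...,0]<60);print(blobs(m[150:280,120:300]))
s=cv2.imread("pics/side2.png").astype(int);m=(s[...,2]>110)&(s[...,1]<60)&(s[...,0]<60);print(blobs(m[150:280,120:300]))
```

```text
open 25 0 251 231
open 25 10 249 212
open 25 20 248 194
open -25 0 318 190
open -25 10 317 173
open -25 20 316 155
blk 43 -7 -12 297 298
blk 43 -7 12 265 319
blk 43 7 -12 276 290
blk 43 7 12 244 311
blk 82.5 -7 -12 293 230
blk 82.5 -7 12 261 250
blk 82.5 7 -12 271 222
blk 82.5 7 12 239 242
side blob at z=82.5 [621.54627714 141.59370379  82.5       ]
[(array([123.9,  51.8]), [121, 44, 7, 13, 59]), (array([67.8, 70.2]), [62, 60, 13, 20, 181]), (array([26.1, 76.5]), [19, 74, 16, 6, 67])]
[(array([124. ,  51.7]), [121, 44, 7, 13, 58]), (array([67.8, 69.5]), [62, 60, 13, 20, 197]), (array([26.1, 76.5]), [19, 74, 16, 6, 67])]
```

Run:
```python
from h import *
c=lambda q:tuple(np.round([((q[0]-150+.5)*4.5-.5),(q[1]-170+.5)*4.5-.5]))
for n,p,o in(("hole",(577.6,177.5,32),(197,365)),("hole",(581.9,107.3,32),(303,289)),("corner",(548,190.4,32),(232,412)),("corner",(608,195,32),(120,358)),("corner",(553.6,91.5,32),(374,297)),("rib corner",(559.9,151.4,62),(238,293)),
 ("redtip",onz("top",155+404/4,120+190/4,87),(425,103)),("whitetip",onz("top",155+384/4,120+70/4,87),(308,68)),("grip",(632,135.3,82.5),(172,188))):
    print(n,c(proj("side",p)),"obs",o)
S=r.state();print(S["position"],S["joints"],S["joint_efforts"],S["contact_force"])
s=cv2.imread("pics/side3.png");a=s[190:235,174:204].max(2)
print(np.array2string(a[::1],max_line_width=200,threshold=9999))
```

```text
hole (np.float64(197.0), np.float64(361.0)) obs (197, 365)
hole (np.float64(299.0), np.float64(285.0)) obs (303, 289)
corner (np.float64(229.0), np.float64(401.0)) obs (232, 412)
corner (np.float64(115.0), np.float64(355.0)) obs (120, 358)
corner (np.float64(370.0), np.float64(290.0)) obs (374, 297)
rib corner (np.float64(269.0), np.float64(287.0)) obs (238, 293)
redtip (np.float64(424.0), np.float64(96.0)) obs (425, 103)
whitetip (np.float64(311.0), np.float64(69.0)) obs (308, 68)
grip (np.float64(166.0), np.float64(177.0)) obs (172, 188)
[631.72165728 135.42366355  51.16539745] [ 8.70772906e-02  5.23171162e-01 -6.13690370e-03  1.04040732e+00
 -8.60319349e-05  3.48567730e-02] [-3.53481446e-02 -5.51428378e+01  2.66753197e+01 -1.13453649e-01
 -1.39212917e-02  4.59391922e-04] [-0.81163443  0.59666038  3.36252863]
[[ 36  36  35  36  34  37  40  43  41  37  35  33  33  33  36  38  37  38  38  42  76 138 189 214 222 222 222 222 223 225]
 [ 35  36  36  35  36  34  34  34  36  37  35  35  34  33  33  36  38  41  51  63 105 167 207 224 226 226 225 224 222 223]
 [ 36  37  35  36  37  38  38  
[... 4558 characters left out ...]
114 127 142 150 147 134 116 121 136 144 157 180 200 214 221 224 225 226 228 232 236]
 [135 136 134 128 120 116 110  99  89  81  95 116 128 125 122 138 150 156 159 166 181 197 209 216 220 222 224 226 229 231]
 [137 136 130 117 100  97  88  82  86  98 112 126 138 145 151 157 161 162 163 165 174 183 190 198 205 212 217 221 224 226]
 [147 134 118  96  85  82  78  83 100 123 142 153 158 161 161 163 163 163 163 164 169 173 176 178 184 192 199 208 215 220]
 [159 128  94  91  93  97 104 112 126 145 158 163 165 164 163 163 163 163 163 164 167 171 171 171 173 176 180 187 196 204]
 [160 127 111 105 112 127 140 146 151 158 163 165 165 164 163 164 164 163 162 159 161 167 170 170 171 171 172 175 178 184]]
```

Row by row, the finger ends near pixel row 209 with background visible below it, so it is not hidden behind the block. The tips seem to be sitting at the block's top. I'll back off a little and watch the force.

Call:
advance(segments=[[[0,0,-6,0],[0,0,0,0],[0,0,0,0],[0,0,0,0]]], force=20)

```text
time_s: 6.3
position: [631.2, 135.4, 56.5]
eef_rot: [[-0.999, -0.052, -0.0], [-0.052, 0.999, -0.0], [0.0, -0.0, -1.0]]
contact_force: [-0.7, -0.0, -0.6]
grip_width: 9.6
grasp_force: 0.0
```

Call:
advance(segments=[[[0,0,0,0],[0,0,0,0],[0,0,0,0],[0,0,0,0],[0,0,0,0]]], aperture=50)

```text
time_s: 6.72
position: [631.2, 135.4, 56.4]
eef_rot: [[-0.999, -0.052, -0.0], [-0.052, 0.999, -0.0], [0.0, -0.0, -1.0]]
contact_force: [0.2, 0.5, -0.2]
grip_width: 49.9
grasp_force: 0.0
```

Run:
```python
from h import *
S=r.state();print(S["position"],S["contact_force"])
s=cv2.cvtColor(r.read_camera("side"),cv2.COLOR_RGB2BGR);t=cv2.cvtColor(r.read_camera("top"),cv2.COLOR_RGB2BGR)
cv2.imwrite("pics/side4.png",s);cv2.imwrite("pics/top4.png",t)
cv2.imwrite("pics/j4.png",np.hstack([cv2.resize(s[160:240,150:230],(480,480),interpolation=cv2.INTER_CUBIC),cv2.resize(t[100:220,150:230],(320,480))]))
p=S["position"];R=S["eef_rot"]
for k in(-25,25):print([np.round((np.array(proj("side",p+R@[0,k,-b]))-[150,160])*6) for b in(0,10,30)])
```

```text
[631.21774376 135.37452116  56.44943134] [ 0.17514172  0.47321379 -0.17699984]
[array([274., 331.]), array([272., 306.]), array([270., 254.])]
[array([174., 396.]), array([172., 369.]), array([168., 315.])]
```

View pics/j4.png

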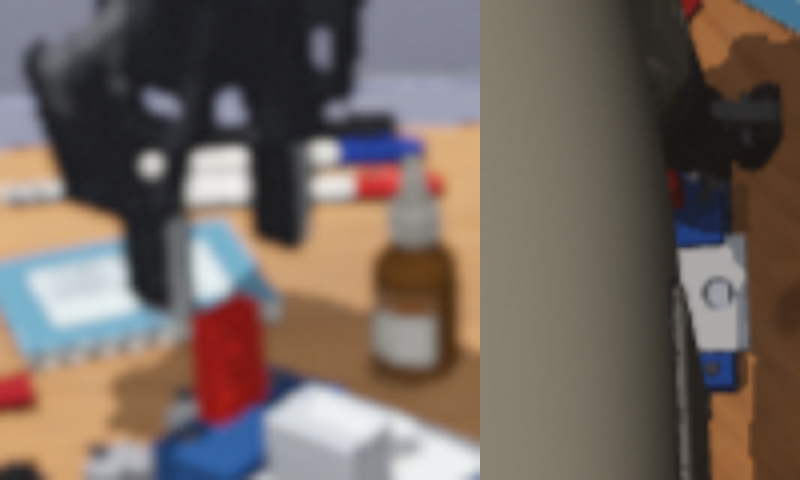

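The picture shows both fingertips still above the red grip, at about (155,305) and (285,243). The true tips therefore lie about 31 mm behind the reported TCP, and the light touch at z=51.2 (block top at 82.5) agrees. I'll use tip z = TCP z + 31.

Call:
advance(segments=[[[0,0,6,0],[0,0,6,0],[0,0,6,0],[0,0,0,0]]], aperture=50)

```text
time_s: 7.15
position: [629.9, 135.3, 36.5]
eef_rot: [[-0.999, -0.052, -0.003], [-0.052, 0.999, -0.0], [0.003, -0.0, -1.0]]
contact_force: [0.1, -0.5, -0.1]
grip_width: 50.0
grasp_force: 0.0
```

Call:
advance(segments=[[[0,0,8,0],[0,0,7,0],[0,0,0,0],[0,0,0,0]]])

```text
time_s: 7.48
position: [630.6, 135.3, 22.7]
eef_rot: [[-0.999, -0.052, -0.002], [-0.052, 0.999, -0.0], [0.002, -0.0, -1.0]]
contact_force: [-0.8, -0.1, 0.0]
grip_width: 50.3
grasp_force: 0.0
```

Call:
advance(segments=[[[0,0,0,0],[0,0,0,0],[0,0,0,0],[0,0,0,0],[0,0,0,0]]], aperture=10, force=40)

```text
time_s: 7.9
position: [631.6, 137.5, 24.3]
eef_rot: [[-0.999, -0.054, 0.001], [-0.054, 0.999, 0.003], [-0.001, 0.003, -1.0]]
contact_force: [0.7, 5.9, 0.4]
grip_width: 22.9
grasp_force: 40.3
```

Call:
advance(segments=[[[-2,2,0,0],[-4,0,0,0],[-5,0,0,0],[-5,0,0,0],[-5,0,0,0],[-5,0,0,0],[-5,0,0,0],[0,0,0,0],[0,0,0,0],[0,0,0,0]]])

```text
time_s: 8.73
position: [664.3, 139.5, 24.2]
eef_rot: [[-0.999, -0.052, 0.004], [-0.052, 0.999, 0.001], [-0.004, 0.001, -1.0]]
contact_force: [1.4, 1.9, 4.0]
grip_width: 23.2
grasp_force: 40.7
```

Call:
advance(segments=[[[-3,0,0,0],[-2,0,0,0],[0,0,0,0],[0,0,0,0]]])

```text
time_s: 9.07
position: [667.4, 139.6, 24.2]
eef_rot: [[-0.999, -0.052, 0.001], [-0.052, 0.999, 0.001], [-0.001, 0.001, -1.0]]
contact_force: [-1.4, 2.5, 7.1]
grip_width: 22.9
grasp_force: 41.0
```

Call:
advance(segments=[[[0,0,0,0],[0,0,0,0],[0,0,0,0],[0,0,0,0]]], aperture=50)

```text
time_s: 9.4
position: [666.7, 138.8, 22.9]
eef_rot: [[-0.999, -0.052, -0.001], [-0.052, 0.999, -0.001], [0.001, -0.0, -1.0]]
contact_force: [-0.1, 0.2, -0.5]
grip_width: 50.3
grasp_force: 0.0
```

Call:
advance(segments=[[[0,0,-15,0],[0,0,-20,0],[0,0,-20,0],[30,0,0,0],[30,0,0,0],[27,0,0,0],[0,0,0,0],[0,0,0,0],[0,0,0,0]]])

```text
time_s: 10.15
position: [581.1, 134.7, 78.9]
eef_rot: [[-0.999, -0.052, 0.001], [-0.052, 0.999, -0.0], [-0.001, -0.0, -1.0]]
contact_force: [0.8, 0.0, 0.0]
grip_width: 49.9
grasp_force: 0.0
```

Run:
```python
from h import *
s=r.read_camera("side");cv2.imwrite("pics/side5.png",cv2.cvtColor(s,cv2.COLOR_RGB2BGR))
s=s.astype(int);m=(s[...,0]>110)&(s[...,1]<60)&(s[...,2]<60)
b=[b for b in blobs(m) if 165<b[0][0]<230];print(b)
S=r.state();print(S["position"],S["eef_rot"].T@(np.array([580,144,5])-S["position"]))
print(proj("side",(631,138,63)),proj("side",(667,140,63)))
a=cv2.imread("pics/side0.png").astype(int);d=abs(a-s[...,::-1]).max(2)[225:275,165:240];print((d>40).sum())
```

```text
[(array([174. , 214.8]), [170, 206, 10, 18, 147])]
[581.64998379 134.66217681  78.90522497] [ 1.29405314  9.42090545 73.90177016]
(np.float64(186.49544000825716), np.float64(218.19127241373744)) (np.float64(172.77569883426247), np.float64(213.04465935931304))
968
```

Call:
advance(segments=[[[1,9,0,0],[0,0,25,0],[0,0,20,0],[0,0,15,0],[0,0,5,0],[0,0,0,0],[0,0,0,0]]], aperture=50)

```text
time_s: 10.78
position: [579.4, 144.0, 13.7]
eef_rot: [[-0.999, -0.052, 0.0], [-0.052, 0.999, -0.0], [-0.0, -0.0, -1.0]]
contact_force: [0.2, 0.6, -0.6]
grip_width: 50.1
grasp_force: 0.0
```

Call:
advance(segments=[[[0,0,4,0],[0,0,2,0],[0,0,0,0],[0,0,0,0]]])

```text
time_s: 11.12
position: [579.1, 143.6, 8.0]
eef_rot: [[-0.999, -0.052, 0.001], [-0.052, 0.999, -0.0], [-0.001, -0.0, -1.0]]
contact_force: [-0.4, -0.1, -0.3]
grip_width: 49.8
grasp_force: 0.0
```

Call:
advance(segments=[[[0,0,0,0],[0,0,0,0],[0,0,0,0],[0,0,0,0],[0,0,0,0],[0,0,0,0]]], aperture=10, force=40)

```text
time_s: 11.62
position: [579.1, 143.6, 8.0]
eef_rot: [[-0.999, -0.052, 0.001], [-0.052, 0.999, -0.0], [-0.001, -0.0, -1.0]]
contact_force: [0.1, -0.0, 3.7]
grip_width: 22.6
grasp_force: 40.6
```

Call:
advance(segments=[[[0,0,-4,0],[0,0,-8,0],[0,0,0,0],[0,0,0,0]]], force=70)

```text
time_s: 11.95
position: [578.6, 143.7, 19.8]
eef_rot: [[-0.999, -0.052, -0.0], [-0.052, 0.999, -0.0], [0.0, -0.0, -1.0]]
contact_force: [0.0, -0.2, -1.7]
grip_width: 22.7
grasp_force: 69.2
```

Call:
advance(segments=[[[0,0,-20,0],[0,0,-25,0],[0,0,-25,0],[0,0,-25,0],[0,0,-10,0],[0,0,0,0],[0,0,0,0],[0,0,0,0]]])

```text
time_s: 12.62
position: [577.4, 143.5, 122.6]
eef_rot: [[-0.999, -0.052, -0.003], [-0.052, 0.999, -0.0], [0.003, -0.0, -1.0]]
contact_force: [0.4, 0.6, -2.7]
grip_width: 22.5
grasp_force: 69.3
```

Run:
```python
from h import *
s=cv2.cvtColor(r.read_camera("side"),cv2.COLOR_RGB2BGR);t=cv2.cvtColor(r.read_camera("top"),cv2.COLOR_RGB2BGR)
cv2.imwrite("pics/side6.png",s);cv2.imwrite("pics/top6.png",t)
cv2.imwrite("pics/j6.png",np.hstack([cv2.resize(s[150:270,150:290],(560,480),interpolation=cv2.INTER_CUBIC),cv2.resize(t[100:220,150:210],(240,480))]))
S=r.state();p=S["position"];R=S["eef_rot"];print(p,R,S["joints"])
for h in((0,35),(0,-35),(-30,50),(30,50),(30,-50)):print(h,np.round((np.array(proj("side",p+[0,0,24]+R@[h[0],h[1],0]))-[150,160-10])*4))
```

```text
[577.31463088 143.48572551 122.39163439] [[-9.98631178e-01 -5.21699890e-02 -3.74998928e-03]
 [-5.21684670e-02  9.98638172e-01 -5.02608631e-04]
 [ 3.77110353e-03 -3.06289458e-04 -9.99992842e-01]] [ 1.08766160e-01  3.86431600e-01 -3.97955645e-02  1.14835156e+00
 -9.25703953e-05  5.65732268e-02]
(0, 35) [163. 186.]
(0, -35) [261. 128.]
(-30, 50) [ 88. 181.]
(30, 50) [195. 218.]
(30, -50) [332. 133.]
```

View pics/j6.png

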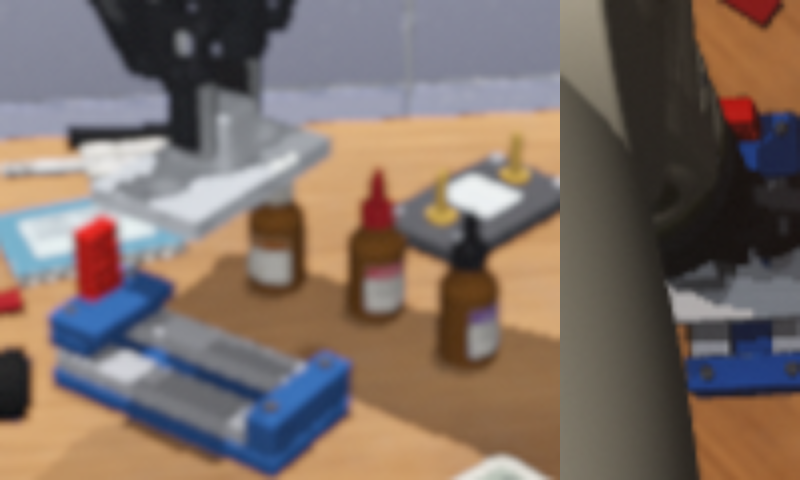

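The plate is out of the vise and level, the jaw stays open, and the bottles and fixture are undisturbed. The underside is TCP z + 14, about 136 mm now, well above the 87 mm caps. The carry is about (-5.5, -252) in tool axes with a turn of about +0.147.

Call:
advance(segments=[[[0,-10,0,0],[0,-20,0,0],[-1,-25,0,0],[-1,-25,0,0],[-1,-25,0,0],[-1,-25,0,0],[-1,-25,0,0],[0,-25,0,0],[0,-25,0,0],[0,-22,0,0],[0,-15,0,0],[0,-10,0,0],[0,0,0,0.05],[0,0,0,0.05],[0,0,0,0.047],[0,0,0,0],[0,0,0,0],[0,0,0,0],[0,0,0,0]]])

```text
time_s: 14.3
position: [596.8, -107.5, 124.5]
eef_rot: [[-0.996, 0.093, -0.0], [0.093, 0.996, -0.0], [0.0, -0.0, -1.0]]
contact_force: [-0.3, 0.2, -2.9]
grip_width: 22.9
grasp_force: 69.3
```

Run:
```python
from h import *
S=r.state();p=S["position"];R=S["eef_rot"];print(p,S["time_s"],R.T@(np.array([595.9,-107.7,70])-p))
s=cv2.cvtColor(r.read_camera("side"),cv2.COLOR_RGB2BGR);t=cv2.cvtColor(r.read_camera("top"),cv2.COLOR_RGB2BGR)
cv2.imwrite("pics/side7.png",s);cv2.imwrite("pics/top7.png",t)
```

```text
[ 596.83435313 -107.48396917  124.49509538] 14.3 [ 0.89909488 -0.29967061 54.49529274]
```

Call:
advance(segments=[[[1,0,0,0],[0,0,20,0],[0,0,25,0],[0,0,20,0],[0,0,8,0],[0,0,3,0],[0,0,0,0],[0,0,0,0],[0,0,0,0],[0,0,0,0]]])

```text
time_s: 15.23
position: [597.0, -108.0, 50.1]
eef_rot: [[-0.996, 0.095, 0.002], [0.095, 0.996, -0.001], [-0.003, -0.001, -1.0]]
contact_force: [-0.1, 0.4, -3.8]
grip_width: 22.6
grasp_force: 69.2
```

Run:
```python
from h import *
S=r.state();p=S["position"];R=S["eef_rot"];print(p,R)
s=cv2.cvtColor(r.read_camera("side"),cv2.COLOR_RGB2BGR);t=cv2.cvtColor(r.read_camera("top"),cv2.COLOR_RGB2BGR)
cv2.imwrite("pics/side8.png",s);cv2.imwrite("pics/top8.png",t)
cv2.imwrite("pics/j8.png",np.hstack([cv2.resize(s[165:235,240:310],(490,490),interpolation=cv2.INTER_CUBIC),cv2.resize(t[130:210,275:350],(300,320),interpolation=cv2.INTER_CUBIC)]) if 0 else np.vstack([np.hstack([cv2.resize(s[170:220,240:310],(560,400),interpolation=cv2.INTER_CUBIC),np.zeros((400,0,3),np.uint8)]),cv2.resize(t[140:196,280:440][:,:160],(560,196),interpolation=cv2.INTER_CUBIC)]))
```

```text
[ 597.00485923 -107.99010675   50.05039661] [[-9.95514263e-01  9.45800977e-02  2.44064359e-03]
 [ 9.45782179e-02  9.95517049e-01 -8.74712791e-04]
 [-2.51243273e-03 -6.39957338e-04 -9.99996639e-01]]
```

View pics/j8.png

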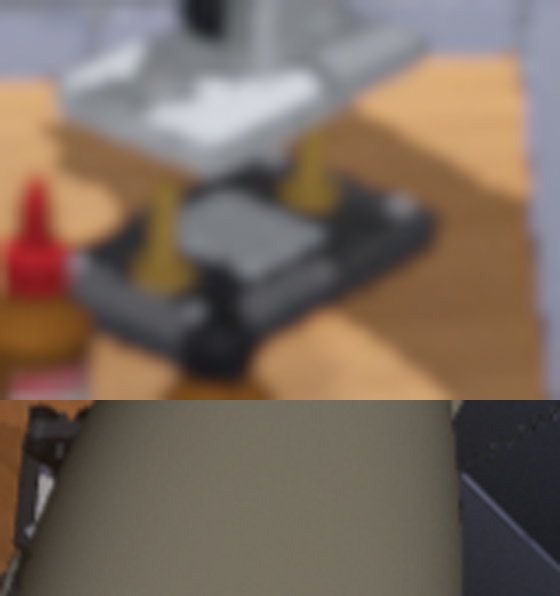

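The side view shows the plate level above both pins, with pin tips at about (165,183) and (315,135) in the crop. The front bottom corner is near (208,172), the left near (62,113) and the right near (427,58). The arm hides the top view, so I'm comparing predicted and observed positions for the pins and plate within the side camera.

Run:
```python
from h import *
v=lambda q:np.round([((q[0]-240+.5)*8-.5),(q[1]-170+.5)*8-.5],1)
F=np.array([597.1,-108.5]);y=np.array([.093,.9957]);x=np.array([.9957,-.093])
for k in(35,-35):print("pin tip pred",v(proj("side",[*(F+k*y),46])))
for n,a,b in(("fixL",35,58),("front",-35,58),("right",-35,-58),("far",35,-58)):print(n,v(proj("side",[*(F+a*x+b*y),14])))
C=np.array([597,-108.0])
for n,a,b in(("left",30,50),("front",-30,50),("right",-30,-50)):
    for z in(64,74):print(n,z,v(proj("side",[*(C+a*x+b*y),z])))
s=cv2.cvtColor(cv2.imread("pics/side0.png"),cv2.COLOR_BGR2RGB).astype(int)
m=(s[...,0]-s[...,2]>50)&(s[...,1]-s[...,2]>25);sub=s[180:212,254:288]
for r0 in range(182,208):print(r0," ".join("%4d"%(q[0]-q[2]) for q in s[r0,256:286]))
s8=cv2.imread("pics/side8.png").max(2)
for c in(252,256,260,264,266,270,274,280,286):print(c,s8[172:200,c])
```

```text
pin tip pred [164.9 176.6]
pin tip pred [313.  100.4]
fixL [ 22.1 261.7]
front [203.7 341.8]
right [443.7 204.1]
far [266.5 135.1]
left 64 [ 53.7 107.2]
left 74 [54.  76.1]
front 64 [213.  171.3]
front 74 [214.2 139.3]
right 64 [424.6  61. ]
right 74 [426.7  30.7]
182   95   95   95   95   94   95   95   94   95   96   95   95   95   95   95   95   95   95   94   94   94   95   97   97   94   93   92   91   92   93
183   96   95   94   94   93   93   93   94   93   94   94   94   94   95   96   95   95   95   94   94   95   96   98  100   95   94   94   94   93   94
184   95   95   95   94   92   92   92   92   93   93   93   93   93   95   95   95   95   95   95   94   95   94   97   98   94   93   94   95   95   95
185   95   94   94   93   93   92   92   92   92   93   93   93   93   94   93   94   95   95   94   94   94   93   93   95   92   93   94   95   95   95
186   94   94   94   93   92   92   93   92   92   93   94   93   93   93   94   94   93   92   91   92   93   91   91   93   92   92   94   96   96   96
187   93   94   93   94   92   91   91   91   92   92   93   93  
[... 3539 characters left out ...]
 86 115 131 134 134 148 169 179 195 212 219 219 211 191 172 159
 147 135 111  80  71 100 121 128 131 134]
266 [ 36  39  63  99 122 132 135 162 198 215 219 221 221 221 217 200 175 159
 149 129  96  79  99 121 129 130 130 131]
270 [119 121 122 127 134 142 147 164 195 214 220 222 219 208 185 161 148 134
 106  71  52  63  94 118 129 131 131 130]
274 [149 148 149 151 154 155 163 185 207 218 219 209 185 161 148 139 133 122
 102  72  62  66  67  77 105 124 131 131]
280 [147 145 140 142 150 151 145 143 151 153 149 140 138 136 134 135 136 135
 130 122 119 120 121 115  91  68  77  83]
286 [150 149 159 166 166 159 149 140 153 185 205 206 186 157 141 138 139 137
 136 132 123 100  73  62  55  50  48  53]
```

Fixture and plate-in-vise residuals agree between the two cameras, so the measured displacement holds. The plate is just about 1 mm past the target in x. I'll correct that and go down to the 1 cm gap (TCP z about 41.7).

Call:
advance(segments=[[[1,0.5,0,0],[0,0,3,0],[0,0,3,0],[0,0,2,0],[0,0,0,0],[0,0,0,0],[0,0,0,0],[0,0,0,0],[0,0,0,0]]])

```text
time_s: 16.08
position: [595.1, -107.1, 40.7]
eef_rot: [[-0.996, 0.095, 0.0], [0.095, 0.996, -0.0], [-0.0, -0.0, -1.0]]
contact_force: [-0.3, 0.2, -1.0]
grip_width: 22.8
grasp_force: 69.2
```

Run:
```python
from h import *
S=r.state();p=S["position"];R=S["eef_rot"];print(p,R.T@(np.array([595.8,-107.5,41.8])-p),R[:,2],S["contact_force"])
s=r.read_camera("side");cv2.imwrite("pics/side9.png",cv2.cvtColor(s,cv2.COLOR_RGB2BGR))
a=cv2.imread("pics/side0.png").max(2).astype(int);b=s.max(2).astype(int)
v=lambda q:np.round(q,1);y=R[:2,1];x=-R[:2,0]
print("front pred",v(proj("side",[*(p[:2]-30*x+50*y),56])),"left",v(proj("side",[*(p[:2]+30*x+50*y),56])))
for c in(264,266,268,270):print(c,b[174:202,c])
# bottles shifted?
d=abs(cv2.imread("pics/side8.png").astype(int)[205:225,232:275]-s[205:225,232:275,::-1].astype(int)).max();print(d)
```

```text
[ 595.10622236 -107.12494502   40.69083443] [-0.72643333 -0.30791453 -1.10892974] [ 2.30563041e-04 -2.02147851e-04 -9.99999953e-01] [-0.32445982  0.21518506 -1.02324419]
front pred [266.5 194.5] left [246.7 186.4]
264 [ 46  45  47  63  93 118 131 133 133 137 145 157 183 207 218 218 209 188
 168 158 146 131 126 129 131 134 133 117]
266 [ 37  36  34  42  66 101 123 132 134 149 176 196 210 218 221 221 217 201
 178 161 153 145 136 132 130 131 131 122]
268 [ 70  70  72  76  86 103 119 132 138 162 197 215 220 221 221 221 215 196
 170 152 145 140 134 131 130 130 129 123]
270 [109 112 114 117 119 120 126 137 145 167 200 217 221 222 219 210 191 166
 146 131 120 122 129 131 130 130 129 131]
19
```

Call:
advance(segments=[[[-0.7,-0.3,-1.2,0],[0,0,0,0],[0,0,0,0],[0,0,0,0],[0,0,0,0],[0,0,0,0],[0,0,0,0]]])

```text
time_s: 16.72
position: [595.6, -107.4, 41.8]
eef_rot: [[-0.996, 0.095, -0.0], [0.095, 0.996, -0.0], [0.0, -0.0, -1.0]]
contact_force: [-0.3, -1.2, -2.4]
grip_width: 22.9
grasp_force: 69.2
```

Run:
```python
from h import *
S=r.state();print(S["position"],S["contact_force"],S["wrist_torque"],S["qvel"].round(4) if hasattr(S["qvel"],"round") else S["qvel"])
```

```text
[ 595.61323406 -107.41395367   41.77392126] [-0.32025863 -1.16089346 -2.35594026] [ 0.03966326 -0.00906001  0.0162236 ] [ 0.0002 -0.0008  0.0008 -0.0008 -0.0007  0.0014]
```

Run:
```python
from h import *
t=cv2.cvtColor(cv2.imread("pics/top0.png"),cv2.COLOR_BGR2RGB).astype(int);w=t[145:195,280:345]
B=[b for b in blobs((w[...,0]-w[...,2]>50),5)];print(B)
S=[b for b in blobs((w.min(2)>110),3)];print(S)
for c,_ in S:print(onz("top",c[0]+280,c[1]+145,14)[:2].round(1))
# plate: hole centroids from deviation from plate white
p=t[160:190,166:220];print(blobs((abs(p-np.array(p[3,3])).max(2)>45),6))
s=cv2.cvtColor(cv2.imread("pics/side0.png"),cv2.COLOR_BGR2RGB).astype(int);print(s[180:200,260].tolist())
```

```text
[(array([31.9, 25.5]), [0, 0, 65, 50, 1454]), (array([16.1, 21.2]), [12, 17, 9, 9, 58]), (array([49.2, 24.3]), [45, 20, 9, 9, 57])]
[(array([11. ,  8.8]), [10, 7, 3, 4, 10]), (array([32.4, 22.8]), [24, 13, 18, 21, 303]), (array([56. , 13.5]), [55, 12, 3, 4, 10]), (array([ 8.8, 32.2]), [7, 31, 4, 4, 11]), (array([54. , 36.8]), [53, 35, 3, 4, 10])]
[628.8 -63.2]
[ 599.  -108.5]
[ 619.6 -158.8]
[578.3 -58.5]
[ 569.4 -153.9]
[(array([30.6, 18.5]), [0, 0, 54, 30, 268]), (array([28.1,  0.8]), [14, 0, 32, 3, 78]), (array([29.7, 14.8]), [20, 4, 15, 18, 90]), (array([42.8, 12.1]), [39, 9, 9, 8, 24]), (array([ 9. , 14.3]), [5, 11, 9, 8, 51])]
[[209, 166, 123], [210, 165, 115], [207, 163, 113], [208, 164, 115], [211, 168, 119], [211, 167, 118], [205, 161, 113], [203, 157, 111], [203, 159, 112], [204, 160, 113], [202, 158, 110], [200, 156, 104], [196, 156, 95], [185, 149, 83], [167, 134, 71], [153, 124, 67], [149, 123, 72], [150, 125, 76], [150, 125, 77], [149, 123, 74]]
```

Screw centroids put the fixture at (599.0,-108.6) with yaw 0.095, matching the tool. The hole rims put the plate centre at (581.1,143.3). The refined target TCP is (596.8,-108.2), about 1.4 mm away, so I'll make that last trim.

Call:
advance(segments=[[[-1.2,-0.7,0,0],[0,0,0,0],[0,0,0,0],[0,0,0,0],[0,0,0,0],[0,0,0,0],[0,0,0,0],[0,0,0,0],[0,0,0,0]]])

```text
time_s: 17.47
position: [596.7, -108.2, 41.8]
eef_rot: [[-0.996, 0.095, -0.0], [0.095, 0.996, -0.0], [0.0, -0.0, -1.0]]
contact_force: [0.1, 0.3, -3.2]
grip_width: 22.6
grasp_force: 69.2
```

Run:
```python
from h import *
S=r.state();print(S["position"],S["contact_force"],np.abs(S["qvel"]).max())
print(r.job_done())
```

```text
[ 596.72529859 -108.22834807   41.77659533] [ 0.08980936  0.30382812 -3.1735388 ] 0.0018833070447068097
the job is handed in; nothing more can be done
None
```

I handed the job in at 17.5 s: the jaw is about 36 mm open and the plate is held still and level about 1 cm above the pins, each hole within an estimated 1–2 mm of its pin; the arm hid the top camera, so that fit rests on measured offsets and the side view.

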